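# Re-set the stop of a bottle transport rack

## Task

One of the two notched transport racks holds only two bottles, so its stop bar stands one notch too far from them. Lift that stop out by its black grip, shift it to the next notch towards the bottles and let it down until it is fully seated and level. Leave the bottle beside it standing and the other rack's stop, which is close against three bottles, where it is.

Things in the scene. Friction and masses are not known exactly. Their poses are not given: they have to be found in the camera images.
- stop: Loose stop to move, in the rack with two bottles. Steel bar 72 (x) x 9 (y) x 10 mm high across both rails, in facing notches; plate 42 x 7 hanging 24 below; on top a black grip 36 (x) x 12 (y), 10 to 46 mm above the origin: pinch along x from above. Origin: centre of the bar's underside, z up, bottles at +y. Fingertips 17 mm or more above it clear the rails; lift it 18 to 25 mm to pass the teeth.
- next_notch (a point): Goal for the stop's origin: centre of the floors of the next notch pair, 40 mm nearer the bottles (+y), 34 mm above the worktop; z up, x across the rack. Racks fixed, alike, one behind the other (which varies), closed end left. Rails 10 thick, 46 apart, 48 high, 208 long; notches in their tops 14 deep, 15 wide, rounded mouths, every 40 mm. Start notch has the same height.
- bottle_2: White capped bottle nearest the stop in the same rack, 38 mm diameter, 75 mm high, loose, standing upright on the rack's floor between the rails; origin at the centre of its base, z up. Its centre is 28 mm to the +y side of the next notch, so the seated stop clears it by about 5 mm.
- other_stop: The stop of the other rack, same shape and origin, already seated close against three bottles. Leave it alone.
Things that resemble listed ones, but are neither listed nor needed, are in the scene too. Leave any yellow look-alike of the stop alone. What is shaped like the bottle_2 but pink is not meant.

How it is judged (in metres and radians):
On the way:
1. the stop is lifted clear of its notches (z of stop in the frame of next_notch above 0.013 m), for 0.1 s.
At the end, for the whole second after the job is handed in: The stop rests in the next notch: within 10 mm horizontally and 4 mm in height of the notch point, level and in line within 10 degrees; the bottle beside it is upright within 10 degrees and within 50 mm of the notch point; the other stop is within 12 mm of where it was (horizontal distance between stop and next_notch below 0.01 m and z of stop in the frame of next_notch between -0.004 and 0.004 m and angle between each of stop, bottle_2's own z axis and vertical below 0.17 rad and angle between the y axis of stop and the y axis of next_notch, either way round below 0.17 rad and linear speed of stop below 0.02 m/s and horizontal distance between bottle_2 and next_notch below 0.05 m and distance of other_stop from where it was at the start of the episode below 0.012 m); the robot touches nothing.
It fails at once if the bottle beside the stop is tipped over (angle between bottle_2's own z axis and vertical above 0.6 rad).
It fails at once if the other rack's stop is disturbed (distance of other_stop from where it was at the start of the episode above 0.012 m).
It also fails if it takes over 32 s, if anything falls off the work surface, if the arm or the gripper's body presses on something with over 40 N, if the wrist force passes 120 N, or if a joint passes its speed limit or range.

## Robot

A 7-joint arm with a two-finger parallel gripper is mounted at the origin on a cart in front of the work surface, level with it; the furniture and walls round the work are solid. World frame = base frame: x ahead of the robot, y to its left, z up, the work surface at z = 0. Lengths are in mm, angles in rad, forces in N, time in s.
With the tool pointing down it reaches from about 425 to 950 mm from the base axis. Payload 16.7 kg.
Tool frame: the origin (TCP) lies between the finger pads; the fingertips stand 25 mm ahead of it and the grasp point (between the pads) lies 6 mm ahead of it (bot.tips_ahead is the distance from the TCP to the fingertips, in mm); x points along the fingers, y is the direction in which the jaws open and shut, and the axes are right-handed (so a half turn about x gives the same grasp; the last joint's range is limited). The gripper opens to 94 mm and grips with 3 to 60 N. Pads are 16 mm wide; open, the fingers measure 119 mm over their backs; the gripper's body (75 mm by 177 mm) begins 78 mm behind the grasp point.
Start: joints at [1.169, 0.426, 0.074, 1.606, -0.034, 1.111, -0.067], TCP at [168.798, -653.516, 230.467] pointing down, gripper open.
Joint ranges: [-2.85, 2.85], [-0.5, 2.14], [-1.23, 1.37], [0.21, 2.46], [-1.02, 4.16], [0.16, 2.05], [-2.73, 2.73]. Speed limits (rad/s): [1.89, 1.89, 2.39, 2.39, 3.01, 3.01, 3.01].

## Interface

Orientations are given as [roll, pitch, yaw] about the fixed x, y, z axes, in that order (R = Rz(yaw) Ry(pitch) Rx(roll)).
In Python, from cell import bot gives the robot as it stands.
- The arm moves only by the tool step_arm, never from a script. Its argument "increments" is a list that holds one entry, the list of rows, each a list of 7 numbers: the finger opening in cm, from 0 to 9.4, then the shift along the world's x, y, z in cm, then the turn, a rotation vector about the world's x, y, z in degrees. In form: [[[gripper, dx, dy, dz, rx, ry, rz], ...]]. A call has 1 to 10 rows; each row is the pose to reach, as a shift and turn from the pose commanded when the call began; what a row does not reach only later rows make up. A row lasts 1/8 s, in which the tool goes at most 62.5 mm and 10.7 degrees, less where a joint would pass 70% of its speed; a pose out of reach is approached as far as the arm can. A call with a gripper value outside its range is refused whole. The fingers move at their own pace and stop on an object; the grip force is fixed at half the most. Time passes only in rows, so rows that repeat a pose let the fingers close. It gives the time, the measured TCP pose, the force and the opening at its end, in the units of the state.
- bot.read_state(): the state, without advancing time (a new reading comes with each control period).
- bot.snapshot(name): name is "scene" or "top"; returns (picture, depth): 400x640x3 uint8, blue, green, red; 400x640 float32, mm along the optical axis (not along the pixel's ray), 0 where there is no reading.
- bot.calibration(name): a dict with "mtx" (3x3 intrinsics, pixels), "view" (4x4, takes a point from world to camera coordinates). Camera axes: x right, y down, z forward; pixel columns grow to the right and rows downward; lengths in mm; the calibration is good to about 2 mm. A picture is of the moment at which its call begins. calibration takes no time and is no camera call.
- bot.finish_job(): hands the job in, once; it reports no verdict.
Trained networks look in the newest picture that a camera, given by its name, has taken for a name from the list of things; names that differ only in an ending like _2 or _b are one class to them, and where a whole thing is asked for, a point or a joint stands for the part that bears it (a point fixed in the world has none). Each returns a list of dicts, best first, with "conf" (0 to 1); they miss things now and then, are a little off and sometimes report something else, mostly with a low value. They report only what shows in the picture. A call takes as long as a camera call. They do not tell look-alikes from the thing itself.
- bot.outline_of(thing, camera): "pixels" (400x640 bool, what is visible of it) and "box" ([left, top, right, bottom] in pixels, round what is visible of it).
- bot.place_of(thing, camera): "point" ([row, column] in pixels: a listed point, or the origin of a listed thing).
The state is a dict: "clock": time; "joints": joint angles; "qvel": joint speeds; "effort": joint torques, N m; "eef_pos": TCP position; "tool_rot": TCP orientation; "wrist_force": force on the tool from outside, world axes, zero at the start; "wrist_torque": the same for the moment, N m; "finger_gap": finger opening in mm.
Only numpy, scipy, OpenCV 4.12 (cv2) and the standard library are available. Lean on these libraries where they do the work, as an engineer would, in place of code of your own. Each camera call takes 0.05 s, during which the arm holds its last target.

## Working session

There is one attempt and no reset: what is moved stays moved. The work goes in short steps, Python scripts to look and compute and a tool call to move; the robot and the scene stay as the last step left them, time stands still between calls to the robot, and variables do not carry over. Pictures are saved under pics/ and viewed, and the job is handed in when it is done.

Besides the shell and the picture viewer there is one more tool, called after "Call:" in YAML: its name, and indented under it one key for each argument. step_arm: Moves the arm, as the interface text tells. Its arguments: {"type":"object","properties":{"increments":{"type":"array"}},"required":["increments"]}

```bash
mkdir -p pics; cat > h.py <<'E'
import numpy as np, cv2
from cell import bot
def w(cam,d,r,c,depth=None):
    K=np.array(cam["mtx"]);V=np.array(cam["view"])
    z=d if depth is None else depth
    p=np.linalg.inv(K)@np.array([c,r,1.])*z
    return (np.linalg.inv(V)@np.append(p,1))[:3]
def proj(cam,p):
    K=np.array(cam["mtx"]);V=np.array(cam["view"])
    q=K@(V@np.append(p,1))[:3]; return q[:2]/q[2]
def cloud(cam,d):
    K=np.array(cam["mtx"]);V=np.array(cam["view"])
    r,c=np.indices(d.shape); p=np.stack([c,r,np.ones_like(r)],-1).astype(float)@np.linalg.inv(K).T*d[...,None]
    T=np.linalg.inv(V); return p@T[:3,:3].T+T[:3,3]
E
python3 - <<'E'
from h import *
for n in ("scene","top"):
    im,d=bot.snapshot(n); cv2.imwrite(f"pics/{n}0.png",im); np.save(f"{n}_d.npy",d); np.save(f"{n}_i.npy",im)
    cam=bot.calibration(n)
    for t in ("stop","next_notch","bottle_2"):
        for o in bot.place_of(t,n):
            print(n,t,round(o["conf"],2),np.round(o["point"],1))
print(bot.read_state())
E
```

```text
scene stop 0.79 [310.9 302.2]
scene stop 0.77 [166.6 321.6]
scene next_notch 0.59 [177.8 301.2]
scene bottle_2 0.91 [196.1 293.7]
scene bottle_2 0.7 [185.1 232.3]
top stop 0.84 [293.7 242.7]
top stop 0.81 [173.8 338.5]
top next_notch 0.6 [170.  320.5]
top bottle_2 0.89 [138.  270.4]
{'clock': 0.4, 'joints': array([ 1.16848279,  0.42619251,  0.07391563,  1.60606605, -0.03406899,
        1.11080725, -0.06709789]), 'qvel': array([ 0.00070294, -0.0015622 , -0.0007985 , -0.00094182, -0.00019814,
       -0.00154178,  0.00028352]), 'effort': array([-4.77016118e-03, -9.34617233e+01,  3.65782298e+00, -4.54062903e+01,
       -4.91318910e-02,  1.48057204e-02,  2.87983414e-05]), 'eef_pos': array([ 168.77539883, -653.47753517,  230.37634122]), 'tool_rot': array([-1.45326417,  1.5705824 ,  1.94108383]), 'wrist_force': array([ 0.54081382, -0.04094474,  0.50354653]), 'wrist_torque': array([ 0.01311811, -0.02783574,  0.01993474]), 'finger_gap': 93.93507152494327}
```

View pics/scene0.png

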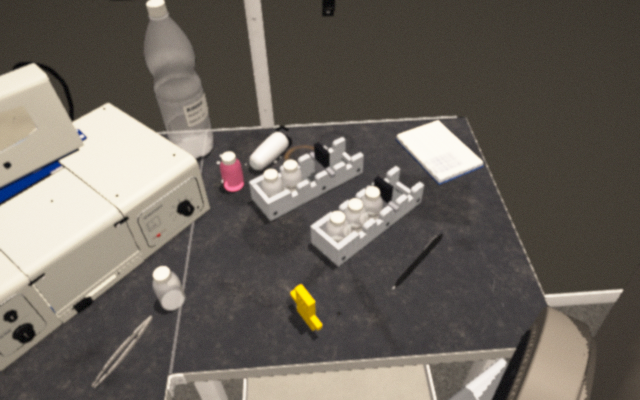

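View pics/top0.png

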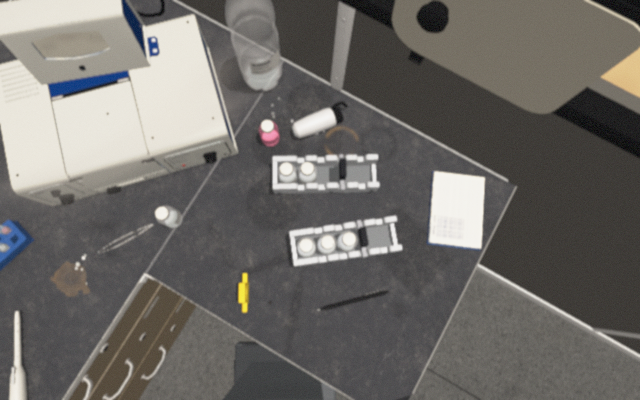

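In both pictures the candidates for the stop are:
- the black grip in the rear rack with two bottles, at top (col 343, row 168) and scene (322, 155);
- the black grip in the front rack with three bottles, at top (363, 236) and scene (384, 188);
- the yellow look-alike at top (243, 293) and scene (306, 308).

I choose the first, since its rack holds two bottles. Next I'll check it in a close crop and measure it.

```bash
python3 - <<'E'
from h import *
im=np.load("top_i.npy");d=np.load("top_d.npy");cam=bot.calibration("top")
cv2.imwrite("pics/crop_top.png",cv2.resize(im[140:280,260:420],None,fx=5,fy=4.2,interpolation=cv2.INTER_CUBIC)[:600,:800])
sc=np.load("scene_i.npy");cs=bot.calibration("scene");ds=np.load("scene_d.npy")
cv2.imwrite("pics/crop_sc.png",cv2.resize(sc[120:250,230:430],None,fx=4,fy=4,interpolation=cv2.INTER_CUBIC))
V=np.array(cam["view"]);print("campos",-V[:3,:3].T@V[:3,3],-np.array(cs["view"])[:3,:3].T@np.array(cs["view"])[:3,3])
P=cloud(cam,d); print("z table",P[270,270],P[205,400])
def ray(cam,r,c,z):
    a=w(cam,100.,r,c);V=np.array(cam["view"]);o=-V[:3,:3].T@V[:3,3];k=(z-o[2])/(a-o)[2];return o+k*(a-o)
for nm,cm,pts in (("top",cam,[(173.8,338.5,34),(170,320.5,34),]),("scene",cs,[(166.6,321.6,34),(177.8,301.2,34)])):
    for r,c,z in pts: print(nm,r,c,ray(cm,r,c,z))
# rack rail tops
for nm,PP,I in (("top",P,im),("scene",cloud(cs,ds),sc)):
    g=I.max(2)
    X=PP[...,:].reshape(-1,3); G=g.ravel()
    if nm=="top": box=np.zeros(g.shape,bool); box[148:196,266:386]=1
    else: box=np.zeros(g.shape,bool); box[130:220,245:368]=1
    m=box.ravel()&(X[:,2]>43)&(X[:,2]<54)
    q=X[m]; rect=cv2.minAreaRect(q[:,:2].astype(np.float32)); print(nm,m.sum(),np.round(rect[0],1),np.round(rect[1],1),rect[2]); print(np.round(cv2.boxPoints(rect)))
    m2=box.ravel()&(X[:,2]>65)&(X[:,2]<95)&(G<70)
    q=X[m2]; print("grip",len(q),q.mean(0),q.min(0),q.max(0)); 
    if len(q): r=cv2.minAreaRect(q[:,:2].astype(np.float32)); print(r)
    m3=box.ravel()&(X[:,2]>72)&(G>150);q=X[m3];print("caps/high white",len(q),np.round(q.mean(0)),q[:,2].max())
E
```

```text
campos [361.87904281 -84.37752619 882.05193833] [ 27.07942745 216.88253338 664.68382448]
z table [397.32114144  -7.1630869    0.75897596] [ 529.96023062 -271.28370851   -3.40719162]
top 173.8 338.5 [ 585.84273623 -142.70818831   34.        ]
top 170 320.5 [ 593.53103404 -106.81368752   34.        ]
scene 166.6 321.6 [ 588.60991051 -146.87911136   34.        ]
scene 177.8 301.2 [585.16178424 -99.56577069  34.        ]
top 978 [ 586.9 -116.1] [ 69.4 206.4] 0.6665675640106201
[[ 551.  -13.]
 [ 553. -220.]
 [ 623. -219.]
 [ 620.  -12.]]
grip 108 [ 585.53948825 -146.91639309   77.63715093] [ 569.26113393 -152.31575766   67.2326096 ] [ 603.13492358 -141.29240985   81.94913267]
((586.20458984375, -146.9805145263672), (33.80373764038086, 10.994033813476562), 0.9858279824256897)
caps/high white 267 [575. -61. 107.] 882.0519383294479
scene 1236 [ 572.8 -108.7] [210.1 214. ] 52.295230865478516
[[ 424. -126.]
 [ 593. -257.]
 [ 722.  -91.]
 [ 552.   40.]]
grip 158 [ 585.67047592 -144.27738686   75.58872182] [ 569.57314855 -151.74307592   65.17553353] [ 605.43169412 -139.38638869   81.67143952]
((587.5435791015625, -145.13858032226562), (11.907089233398438, 35.60866928100586), 87.60859680175781)
caps/high white 579 [498. -75.  92.] 664.6838244771419
```

View pics/crop_top.png

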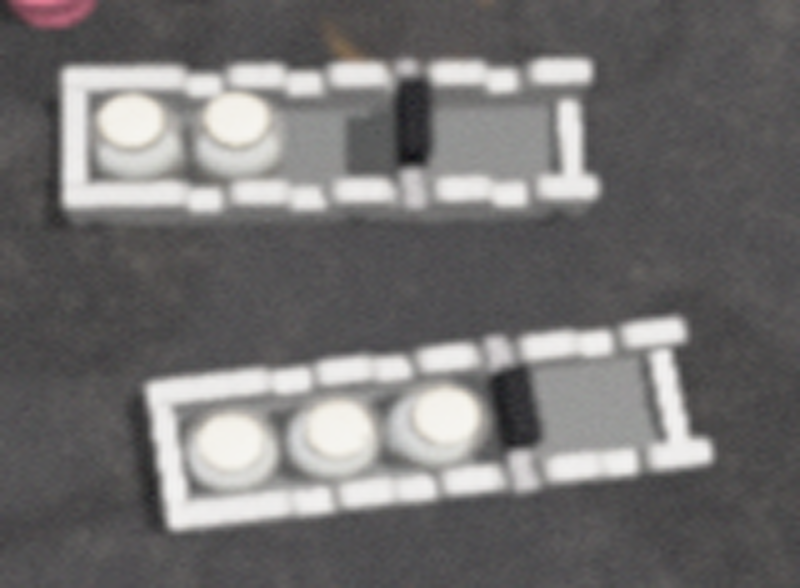

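View pics/crop_sc.png

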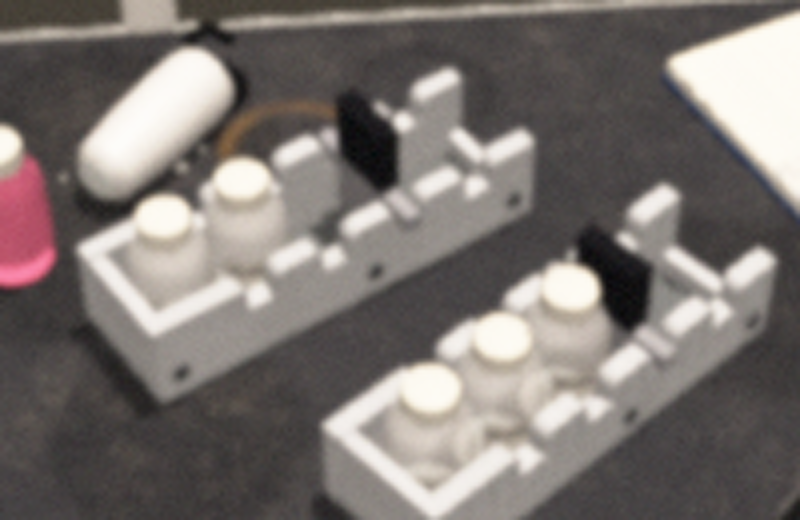

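The crops confirm the choice. The rear rack has two bottles and its stop is two notch gaps away, while the front rack's stop sits right against its third bottle. Next I'll check obstacles along the path and the jaw orientation.

```bash
python3 - <<'E'
from h import *
from scipy.spatial.transform import Rotation as R
s=bot.read_state();M=R.from_euler('xyz',s["tool_rot"]).as_matrix();print(np.round(M,3))
yw=M[:,1];a=np.degrees(np.arctan2(yw[1],yw[0]));print("jaw angle",a, "turn rz to 0.6:", 0.6-a, 180.6-a)
for n in ("top","scene"):
    cam=bot.calibration(n);d=np.load(n+"_d.npy");P=cloud(cam,d);ok=d>0
    m=ok&(P[...,2]>100)&(P[...,2]<450)
    h,xe,ye=np.histogram2d(P[m][:,0],P[m][:,1],bins=[range(0,1100,100),range(-900,600,100)])
    print(n);print(h.astype(int))
cam=bot.calibration("top");P=cloud(cam,np.load("top_d.npy"))
for r,c in ((50,500),(122,320),(130,270),(70,262),(40,250),(20,245)):print(r,c,np.round(P[r,c]))
# caps of near bottle
q=P[155:190,275:320].reshape(-1,3);q=q[(q[:,2]>70)&(q[:,2]<95)]
for lo,hi in((-95,-55),(-55,0)):
    b=q[(q[:,1]>lo)&(q[:,1]<hi)];print("cap",len(b),b.mean(0),b.max(0),b.min(0))
q=P[148:196,266:386].reshape(-1,3);q=q[(q[:,2]>43)&(q[:,2]<54)]
for lo,hi in((540,565),(608,640)):
    b=np.sort(q[(q[:,0]>lo)&(q[:,0]<hi)][:,1]);print(np.histogram(b,bins=np.arange(-224,-4,4)))
E
```

```text
[[-0.     0.25  -0.968]
 [ 0.    -0.968 -0.25 ]
 [-1.    -0.     0.   ]]
jaw angle -75.51818547084159 turn rz to 0.6: 76.11818547084158 256.1181854708416
top
[[    0     0     0     0     0     0     0     0     0     0     0     0
      0     0]
 [    0     0     0     0     0     0     0     0     0     0     0     0
      0     0]
 [    0     0     0     0     0     0     0     0     0     0     0     0
      0     0]
 [    0     0     0     0     0     0     0     0     0     0     0     0
      0     0]
 [    0     0   249     0     0     0     0     0     0     0     0     0
      0     0]
 [    0     0   790  4936  2913     0     0     0     0     0    80   998
   2031  1108]
 [    0     0     0   835  3923 10619  4726     0     0   695  2967  2953
   2959  2024]
 [    0     0     0     0     0     0  4132  3819   841  2098  2657  5936
   6296  1304]
 [    0     0     0     0     0     0     0   723  2131   103  1302   977
    191     2]
 [    0     0     0     0     0     0     0     0     0    10     0     0
      0     0]]
scene
[[   0    0    0    0    0    0    0    0 344
[... 1627 characters left out ...]
 -56,  -52,
        -48,  -44,  -40,  -36,  -32,  -28,  -24,  -20,  -16,  -12,   -8]))
(array([ 0, 11, 11, 12, 12, 10, 12,  4,  0,  0,  0,  7, 11, 12, 11, 12,  9,
        1,  1,  3,  0,  5, 10, 11, 11, 11, 10,  4,  0,  0,  0,  7, 11, 12,
       11, 10, 12,  5,  0,  0,  0,  9, 10, 10,  9,  8,  9,  9,  9,  9,  9,
       10, 10,  0]), array([-224, -220, -216, -212, -208, -204, -200, -196, -192, -188, -184,
       -180, -176, -172, -168, -164, -160, -156, -152, -148, -144, -140,
       -136, -132, -128, -124, -120, -116, -112, -108, -104, -100,  -96,
        -92,  -88,  -84,  -80,  -76,  -72,  -68,  -64,  -60,  -56,  -52,
        -48,  -44,  -40,  -36,  -32,  -28,  -24,  -20,  -16,  -12,   -8]))
```

```bash
python3 - <<'E'
from h import *
pts=[]
for n in ("top","scene"):
    cam=bot.calibration(n);d=np.load(n+"_d.npy");P=cloud(cam,d);m=(d>0)&(P[...,2]>90)&(P[...,2]<700);pts.append(P[m])
q=np.vstack(pts);q=q[q[:,0]>250]
a=np.array([169,-653.]);wp=[a,np.array([400,-330.]),np.array([586,-146.])]
for i in range(2):
    for t in np.linspace(0,1,6):
        c=wp[i]*(1-t)+wp[i+1]*t;dd=np.hypot(*(q[:,:2]-c).T);k=dd.argsort()[50];print(c.round(),dd[k].round(),q[k].round())
for z in (100,200,300,400,500,600):
    s=q[(q[:,2]>z)&(q[:,2]<z+100)];dd=np.hypot(*(s[:,:2]-wp[2]).T);k=dd.argsort()[20];print(z,dd[k],s[k].round())
E
```

```text
[ 169. -653.] 280.0 [ 419. -780.  143.]
[ 215. -588.] 272.0 [ 462. -703.  208.]
[ 261. -524.] 264.0 [ 497. -642.  132.]
[ 308. -459.] 251.0 [ 547. -535.  300.]
[ 354. -395.] 235.0 [ 551. -523.  314.]
[ 400. -330.] 213.0 [ 597. -410.  465.]
[ 400. -330.] 213.0 [ 597. -410.  465.]
[ 437. -293.] 197.0 [ 606. -395.  395.]
[ 474. -256.] 183.0 [ 632. -349.  424.]
[ 512. -220.] 158.0 [ 668. -241.  403.]
[ 549. -183.] 131.0 [ 669. -234.  406.]
[ 586. -146.] 118.0 [ 677. -221.  410.]
100 171.1969877990308 [ 741. -219.  191.]
200 148.94998035727497 [ 699. -243.  278.]
300 118.80405970136134 [ 671. -229.  398.]
400 117.27838198710468 [ 674. -224.  405.]
500 204.02188895711438 [ 636. -344.  505.]Traceback (most recent call last):
  File "<stdin>", line 11, in <module>
IndexError: index 20 is out of bounds for axis 0 with size 0
```

```bash
python3 - <<'E'
from h import *
for n in ("top","scene"):
    cam=bot.calibration(n);d=np.load(n+"_d.npy");P=cloud(cam,d);im=np.load(n+"_i.npy").copy()
    print(n,proj(cam,np.array([674,-224,405])),proj(cam,np.array([699,-243,278])))
    m=(d>0)&(P[...,2]>90)
    z=np.clip(P[...,2]/600*255,0,255).astype(np.uint8);h=cv2.applyColorMap(z,cv2.COLORMAP_JET);h[~m]=im[~m]
    cv2.imwrite(f"pics/h_{n}.png",h)
    b=np.clip(im.astype(float)*3,0,255).astype(np.uint8);cv2.imwrite(f"pics/b_{n}.png",b)
    m=(d>0)&(np.hypot(P[...,0]-586,P[...,1]+147)<260)&(P[...,2]>90)
    for z in range(90,700,50):
        k=m&(P[...,2]>z)&(P[...,2]<=z+50)&(P[...,1]<-150)
        if k.sum()>5: print(z,k.sum(),P[k].min(0).round(),P[k].max(0).round())
E
```

```text
top [425.3701292   24.73284388] [415.17982681  59.56454108]
90 1996 [ 637. -402.   90.] [ 783. -150.  140.]
140 2408 [ 637. -402.  140.] [ 783. -150.  190.]
190 2853 [ 637. -401.  190.] [ 783. -150.  240.]
240 1414 [ 638. -401.  240.] [ 782. -150.  290.]
290 3536 [ 600. -407.  290.] [ 771. -150.  340.]
340 4242 [ 599. -407.  340.] [ 724. -194.  390.]
390 5612 [ 599. -407.  390.] [ 718. -200.  440.]
440 4539 [ 599. -407.  440.] [ 682. -265.  490.]
490 2050 [ 599. -407.  490.] [ 647. -325.  517.]
scene [328.44460397 -67.55475567] [329.85547289   5.13358068]
90 3083 [ 636. -402.   90.] [ 784. -150.  140.]
140 3462 [ 637. -401.  140.] [ 785. -150.  190.]
190 3850 [ 636. -402.  190.] [ 785. -150.  240.]
240 2950 [ 637. -401.  240.] [ 785. -150.  287.]
```

View pics/h_top.png

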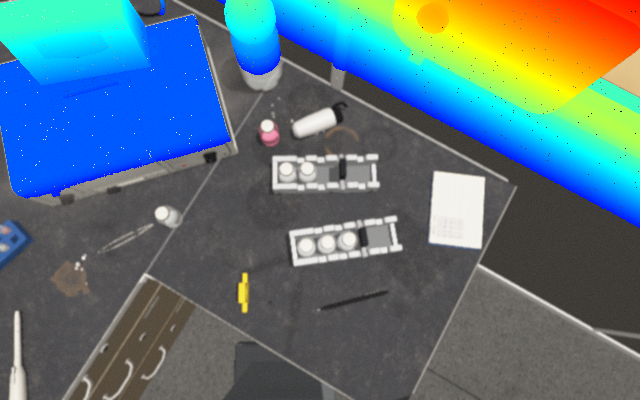

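View pics/h_scene.png

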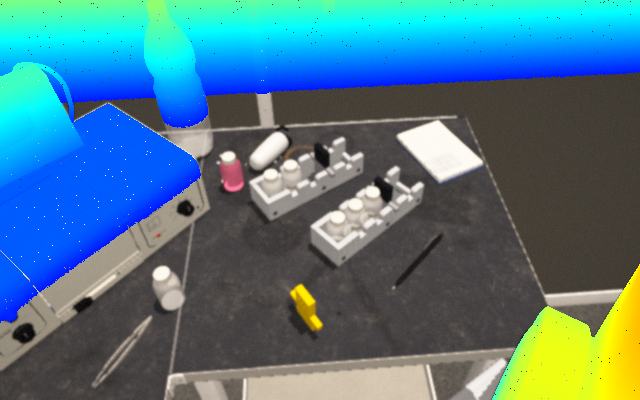

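View pics/b_top.png

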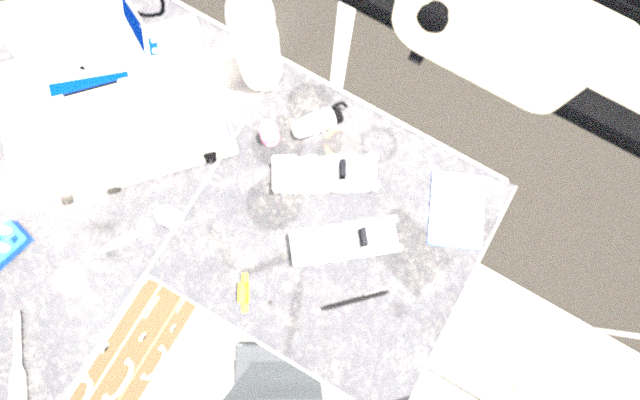

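The coloured area is a wall behind the table with a dispenser bulging out near (675, -223) at z 300–500. That is about 118 mm from the grasp axis, so I'll come in low and from the near side.

Call:
step_arm:
  increments:
    - [[9.4,2.6,4.2,-0.5,0,0,7.6],[9.4,5.2,8.4,-1,0,0,15.2],[9.4,7.8,12.6,-2,0,0,22.8],[9.4,10.4,16.8,-3,0,0,30.4],[9.4,13,21,-4,0,0,38],[9.4,15.6,25.2,-5,0,0,45.6],[9.4,18.2,29.4,-6,0,0,53.2],[9.4,20.8,33.6,-6.5,0,0,60.8],[9.4,23.4,37.8,-7,0,0,68.4],[9.4,26,42.3,-7,0,0,76.1]]

```text
clock: 1.65
eef_pos: [429.3, -229.2, 160.4]
tool_rot: [-0.21, 1.571, -1.767]
wrist_force: [-0.7, -0.8, 0.0]
finger_gap: 94.0
```

Call:
step_arm:
  increments:
    - [[9.4,4,2.1,0,0,0,0],[9.4,8,4.2,0,0,0,0],[9.4,12,6.3,0,0,0,0],[9.4,15.75,8.4,-1,0,0,0],[9.4,15.75,8.4,-2,0,0,0],[9.4,15.75,8.4,-2,0,0,0]]

```text
clock: 2.4
eef_pos: [585.4, -146.6, 139.5]
tool_rot: [-1.71, 1.569, 3.013]
wrist_force: [-0.6, 0.1, 0.2]
finger_gap: 94.1
```

```bash
python3 - <<'E'
from h import *
from scipy.spatial.transform import Rotation as R
s=bot.read_state();M=R.from_euler('xyz',s["tool_rot"]).as_matrix();print(s["eef_pos"],np.round(M,3),s["joints"],s["wrist_force"])
for n in ("scene","top"):
    im,d=bot.snapshot(n);cv2.imwrite(f"pics/{n}1.png",im)
    c=im[100:230,230:430] if n=="scene" else im[120:250,230:430]
    cv2.imwrite(f"pics/{n}1c.png",cv2.resize(c,None,fx=4,fy=4,interpolation=cv2.INTER_CUBIC))
E
```

```text
[ 585.44207874 -146.64268798  139.52526701] [[-0.002  1.     0.01 ]
 [ 0.     0.01  -1.   ]
 [-1.    -0.002 -0.   ]] [ 0.46671927  0.43852084 -0.41850822  1.83083044  0.21858576  0.91957361
 -0.04005301] [-0.59054636  0.08561871  0.15559774]
```

View pics/scene1c.png

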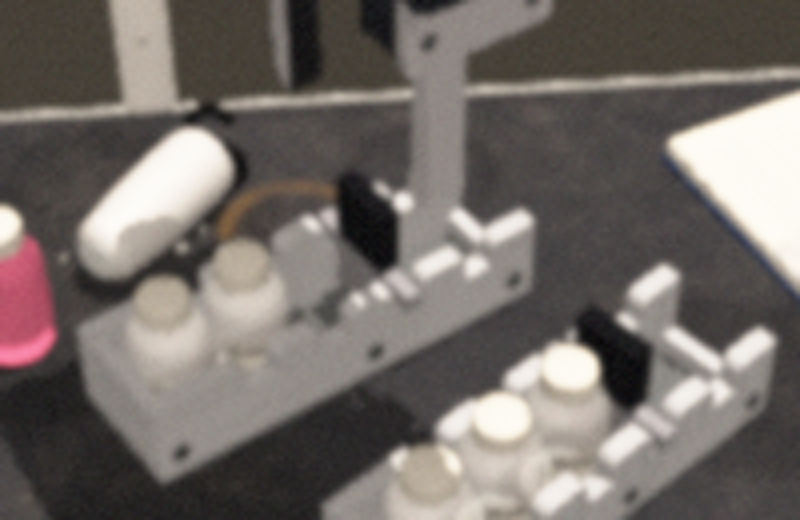

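View pics/top1.png

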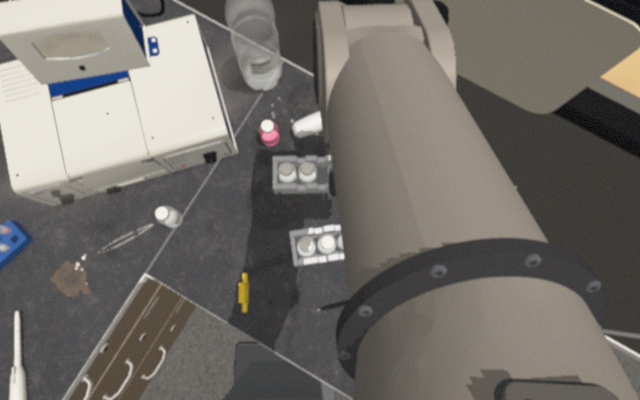

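The near finger hangs beside the black grip (crop 370, 220) with the fingers on either side of it, and the jaw line agrees with the rack. Next I'll descend with the tips at about 54 mm and close.

Call:
step_arm:
  increments:
    - [[9.4,0,0,-2.5,0,0,0],[9.4,0.05,0,-5,0,0,0],[9.4,0.05,0,-6.1,0,0,0],[9.4,0.05,0,-6.1,0,0,0],[3,0.05,0,-6.1,0,0,0],[3,0.05,0,-6.1,0,0,0],[3,0.05,0,-6.1,0,0,0],[3,0.05,0,-6.1,0,0,0],[3,0.05,0,-6.1,0,0,0],[3,0.05,0,-6.1,0,0,0]]

```text
clock: 3.75
eef_pos: [586.9, -146.5, 79.5]
tool_rot: [2.215, 1.571, 0.655]
wrist_force: [1.9, -0.0, -0.3]
finger_gap: 37.4
```

Call:
step_arm:
  increments:
    - [[3,0,0,0,0,0,0],[3,0,0,0,0,0,0],[3,0,0,0.5,0,0,0],[3,0,0,1,0,0,0],[3,0,0,1.6,0,0,0],[3,0,0,2.2,0,0,0],[3,0,0,2.2,0,0,0],[3,0,0,2.2,0,0,0]]

```text
clock: 4.75
eef_pos: [586.8, -146.6, 101.5]
tool_rot: [0.842, 1.571, -0.719]
wrist_force: [2.0, -0.2, -0.3]
finger_gap: 35.9
```

```bash
python3 - <<'E'
from h import *
im,d=bot.snapshot("scene");c=im[100:230,230:430]
cv2.imwrite("pics/s2.png",cv2.resize(c,None,fx=4,fy=4,interpolation=cv2.INTER_CUBIC))
s=bot.read_state();print(s["eef_pos"],s["finger_gap"],s["wrist_force"])
E
```

```text
[ 586.83678529 -146.59112911  101.44473042] 35.74464690291913 [ 1.94085594 -0.14762714 -0.21779776]
```

View pics/s2.png

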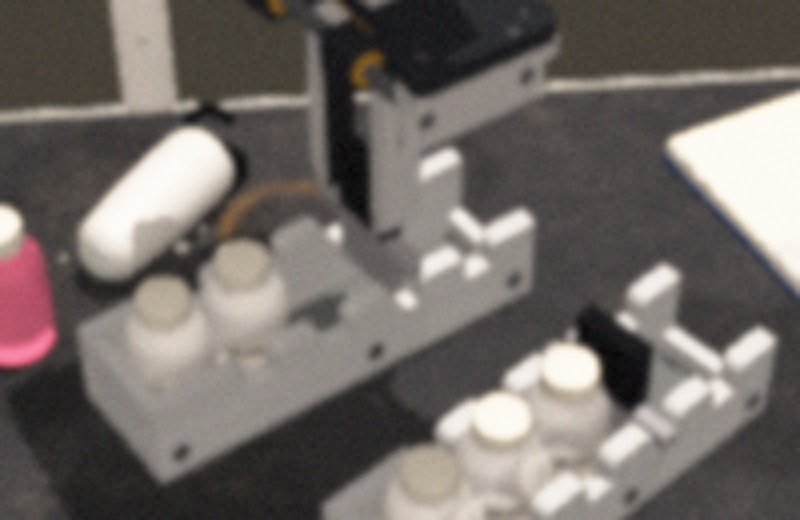

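The stop came up with the fingers (gap 35.7 mm against the 36 mm grip) and the front rack is untouched. Next I'll shift 39.5 mm towards the bottles.

Call:
step_arm:
  increments:
    - [[3,0,0.8,0,0,0,0],[3,-0.03,1.6,0,0,0,0],[3,-0.03,2.4,0,0,0,0],[3,-0.04,3.2,0,0,0,0],[3,-0.04,3.95,0,0,0,0],[3,-0.04,3.95,0,0,0,0],[3,-0.04,3.95,0,0,0,0]]

```text
clock: 5.68
eef_pos: [586.3, -107.3, 101.4]
tool_rot: [-1.092, 1.57, -2.652]
wrist_force: [0.2, -0.7, -0.9]
finger_gap: 35.7
```

```bash
python3 - <<'E'
from h import *
im,d=bot.snapshot("scene");c=im[130:210,250:370]
cv2.imwrite("pics/s3.png",cv2.resize(c,None,fx=6,fy=6,interpolation=cv2.INTER_CUBIC))
s=bot.read_state();print(s["eef_pos"],s["finger_gap"],s["wrist_force"])
E
```

```text
[ 586.33567028 -107.37505153  101.443109  ] 35.69098179118973 [ 0.24210283  0.15064941 -1.32568975]
```

View pics/s3.png

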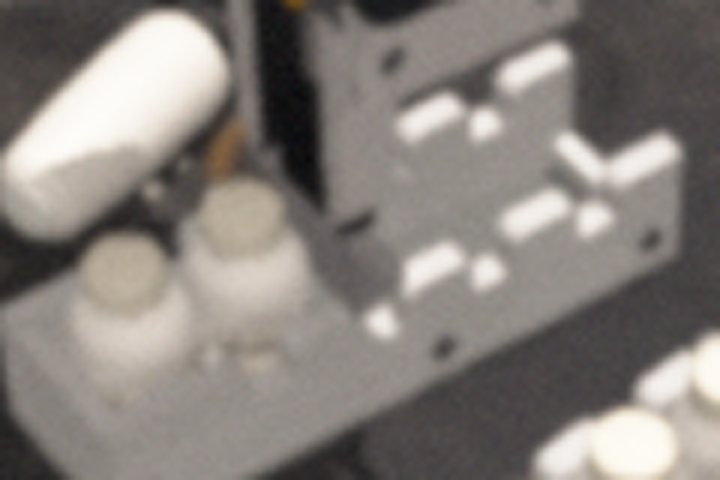

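The bar end (crop 370, 270) stands above the next notch (380, 318), the start notches (485, 270) are empty and the bottle is upright. I'll lower now.

Call:
step_arm:
  increments:
    - [[3,0,0,-0.5,0,0,0],[3,0,0,-1,0,0,0],[3,0,0,-1.4,0,0,0],[3,0,0,-1.8,0,0,0],[3,0,0,-2.1,0,0,0],[3,0,0,-2.1,0,0,0],[3,0,0,-2.1,0,0,0]]

```text
clock: 6.6
eef_pos: [586.5, -107.0, 80.6]
tool_rot: [1.608, 1.571, 0.048]
wrist_force: [1.2, 0.6, -1.0]
finger_gap: 35.5
```

Call:
step_arm:
  increments:
    - [[3,0,0,-0.1,0,0,0],[3,0,0,-0.1,0,0,0],[3,0,0,-0.1,0,0,0]]

```text
clock: 6.98
eef_pos: [586.4, -107.0, 79.5]
tool_rot: [-2.055, 1.571, 2.668]
wrist_force: [-0.8, -0.0, -2.3]
finger_gap: 35.7
```

```bash
python3 - <<'E'
from h import *
im,d=bot.snapshot("scene");c=im[130:210,250:370]
cv2.imwrite("pics/s4.png",cv2.resize(c,None,fx=6,fy=6,interpolation=cv2.INTER_CUBIC))
s=bot.read_state();print(s["eef_pos"],s["finger_gap"],s["wrist_force"])
E
```

```text
[ 586.38744334 -107.03795789   79.4869713 ] 36.01784058364502 [-0.4977387   0.41112875 -1.64257025]
```

View pics/s4.png

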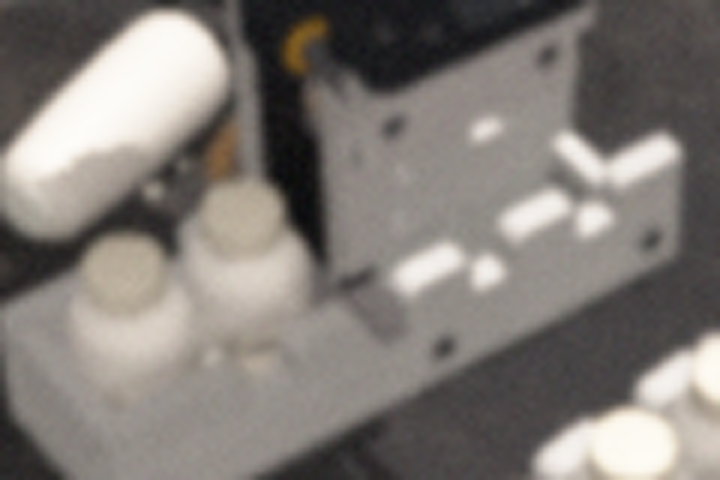

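The bar end now fills the notch (crop 380, 315) at the same tool height it had when seated at the start, so I'll release and rise.

Call:
step_arm:
  increments:
    - [[4,0,0,0,0,0,0],[6,0,0,0,0,0,0],[6,0,0,0,0,0,0],[6,0,0,0,0,0,0],[6,0,0,1.5,0,0,0],[6,0,0,3.5,0,0,0],[6,0,0,6,0,0,0],[6,0,0,8,0,0,0]]

```text
clock: 8.02
eef_pos: [586.9, -107.0, 161.9]
tool_rot: [1.38, 1.569, -0.18]
wrist_force: [0.9, 0.5, -0.0]
finger_gap: 60.1
```

Call:
step_arm:
  increments:
    - [[6,-4,-2,0,0,0,0],[6,-8,-4,0,0,0,0],[6,-12,-6,0,0,0,0],[6,-14,-10,1,0,0,0],[6,-15,-14,2,0,0,-5],[6,-16,-18,3,0,0,-10],[6,-18,-22,4,0,0,-17],[6,-20,-26,5,0,0,-24],[6,-22,-30,5,0,0,-32],[6,-22,-30,5,0,0,-32]]

```text
clock: 9.28
eef_pos: [364.5, -409.8, 210.4]
tool_rot: [0.756, 1.57, -1.37]
wrist_force: [0.0, 0.8, 0.4]
finger_gap: 59.8
```

```bash
python3 - <<'E'
from h import *
s=bot.read_state();print(s["clock"],s["eef_pos"],s["wrist_force"])
for n in ("scene","top"):
    im,d=bot.snapshot(n);cv2.imwrite(f"pics/{n}5.png",im);cam=bot.calibration(n);P=cloud(cam,d);g=im.max(2)
    c=im[130:250,240:430] if n=="scene" else im[130:280,250:440]
    cv2.imwrite(f"pics/{n}5c.png",cv2.resize(c,None,fx=4,fy=4,interpolation=cv2.INTER_CUBIC))
    for nm,lo,hi in (("stop",(550,-125),(622,-85)),("oldslot",(550,-170),(622,-125)),("other",(400,-240),(540,-130))):
        m=(P[...,2]>58)&(P[...,2]<95)&(g<70)&(P[...,0]>lo[0])&(P[...,0]<hi[0])&(P[...,1]>lo[1])&(P[...,1]<hi[1])
        q=P[m]
        if len(q)>10: print(n,nm,len(q),q.mean(0).round(1),"ztop",np.percentile(q[:,2],95).round(1),cv2.minAreaRect(q[:,:2].astype(np.float32)))
    d0=np.load(n+"_d.npy");im0=np.load(n+"_i.npy");P0=cloud(cam,d0);g0=im0.max(2)
    m=(P0[...,2]>58)&(P0[...,2]<95)&(g0<70)&(P0[...,0]>550)&(P0[...,0]<622)&(P0[...,1]>-170)&(P0[...,1]<-125);print("before ztop",np.percentile(P0[m][:,2],95),P0[m].mean(0).round(1))
    m=(P0[...,2]>58)&(P0[...,2]<95)&(g0<70)&(P0[...,0]>400)&(P0[...,0]<540)&(P0[...,1]>-240)&(P0[...,1]<-130);print("other before",m.sum(),P0[m].mean(0).round(1))
E
```

```text
9.275 [ 364.51898818 -409.78377576  210.43442232] [0.04566223 0.82910572 0.3698364 ]
scene stop 200 [ 581.7 -104.7   72.9] ztop 80.7 ((586.072265625, -106.36708068847656), (38.19508361816406, 13.033175468444824), 4.681271076202393)
scene other 227 [ 452.6 -181.6   73.9] ztop 80.9 ((456.67449951171875, -182.94696044921875), (38.406089782714844, 13.051033020019531), 2.9048545360565186)
before ztop 80.595692605919 [ 584.9 -143.9   72.9]
other before 221 [ 452.7 -181.5   74.1]
top stop 111 [ 581.5 -107.6   77.6] ztop 80.7 ((582.9135131835938, -107.55475616455078), (32.40165710449219, 9.567723274230957), 0.20713825523853302)
top other 119 [ 454.8 -182.9   76.3] ztop 80.4 ((455.1195373535156, -183.59092712402344), (31.93562889099121, 10.97043514251709), 8.745345115661621)
before ztop 80.78066609032805 [ 584.7 -146.6   76. ]
other before 118 [ 455.  -182.9   76.2]
```

View pics/scene5c.png

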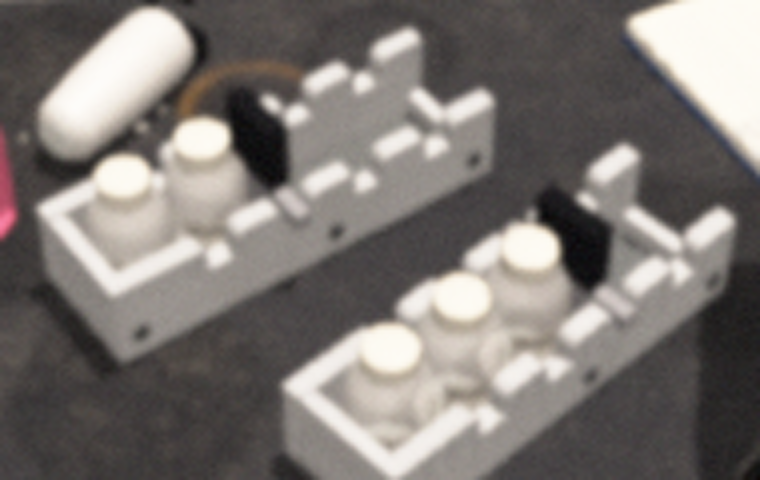

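View pics/top5c.png

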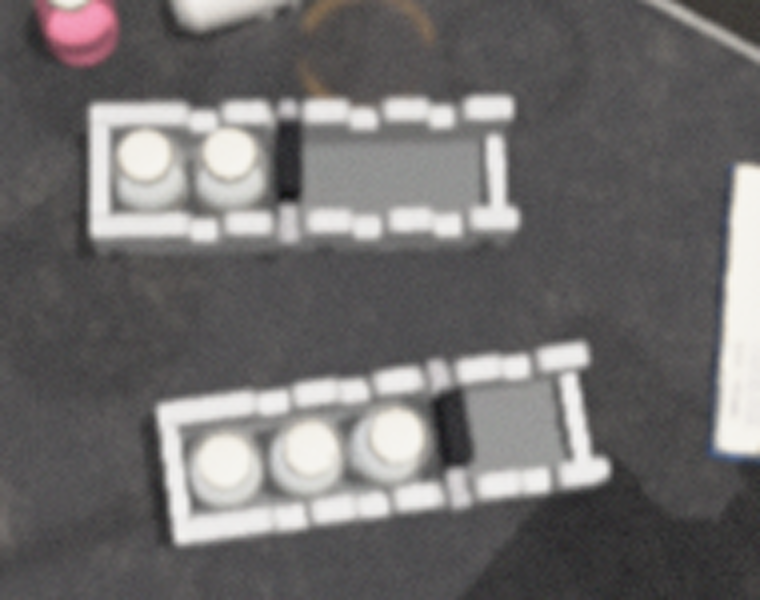

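Both views show the bar ends sitting in both notches, level and close to the second bottle. All bottles are upright and the other stop hasn't moved. I'll hand in.

```bash
python3 -c "
from cell import bot
print(bot.finish_job())"
```

```text
the job is handed in; nothing more can be done
None
```

I moved the stop in the rear, two-bottle rack one notch towards the bottles and handed the job in at about 9.4 s. I pinched it by its black grip, lifted it 22 mm, shifted it 39.5 mm, lowered it to its old seated tool height and released it.

Last checks, from pictures taken with the arm withdrawn:
- **Seating:** the grip top is at 80.7 mm in both cameras, the same as when it was seated before and close to the expected 80 mm. Both bar ends show in their notches.
- **Position along the rack:** the grip is at y about -107, and I measured the next notch at about -108 to -106.5.
- **Level and in line:** the top view gives an angle of 0.2 degrees. The scene view gave 4.7 degrees, but from a coarse fit to few pixels; both are within the 10 degree limit.
- **Other things:** the two bottles stand upright and the other stop has not moved to within 0.2 mm. Wrist force readings stayed under 3 N, and the arm was clear of everything at hand-in.

One disagreement: the cameras differ by about 3 mm in x for the stop's final position (583 from the top, 586 from the scene). That is within the 10 mm tolerance, and the top view shows the bar spanning both rails.

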